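# Show the ring blank to the inspection camera

### The job

Unclamp the blue wax ring blank by swinging the toggle clamp's blue handle all the way back, lift the blank out of its pocket, and hold it up in front of the inspection camera: the middle of its finger hole at the camera's focus point, the lens looking straight through the hole, the blank's round crown uppermost. Do not knock the camera or the other things on the bench, leave the clamp open, and finish while still holding the blank there, steady in the air and touching nothing but the gripper.

Things in the scene. Friction and masses are not known exactly. Their poses are not given: they have to be found in the camera images.
- ring_blank: loose blue wax ring blank, about 30 g: arch-shaped, 26 mm long (x), 32 wide (y), 35 high (z); flat underside, flat upright sides up to 19 mm, above them a half-round crown. A round finger hole of 18 mm runs right through along x, 19 mm above the underside. Origin: centre of the underside. It stands crown up in the fixture's pocket under the clamp, its x along the fixture's x
- bore (a point): middle of the blank's finger hole, 19 mm above the underside; same axes as the blank
- plate: fixed grey granite surface plate 400 x 530 x 50 mm on the bench; its top, 50 mm above the bench, carries the fixture, the camera stand, the calipers, the loupe, the bur block and the green wax block; origin under its centre. Left of the bench (y about 0.45 m) hang a pole and a cable, and a lamp hood hangs low over the bench's left rear corner: keep the arm clear of them
- fixture: fixed steel bed 12 mm thick, x -118 to 32, y -42 to 42 mm; origin on the granite under the pocket's centre, x from clamp to pocket. Pocket: brass rails 18 mm above the granite beside the blank (|y| 18 to 25) and on the clamp side, and on the +x side a backstop 36 mm above the granite, as wide as the blank; 1 mm play. Clamp bracket: x -92 to -44, up to 72 mm above the granite
- pocket (a point): centre of the pocket's floor, 12 mm above the granite, where the blank's underside rests; grip the blank across its y sides, above the rails, and lift it straight up
- clamp_handle (a joint): toggle clamp handle, hinge along the fixture's y. 0 = clamped: handle upright, holding arm over the blank's crown and holding it down. Grows as the handle swings back and down, away from the blank, to its stop at 1.45 rad (nearly level); the arm swings 1.2 times as far and then stands up clear of the blank. Takes about 4 N at the grip; stays where it is left
- handle_grip (a point): point to take the clamp's handle: a blue round grip 14 mm thick, 68 mm from the pivot and 17 mm short of its rounded end; upright it is 131 mm above the granite; a grip of about 20 N does not slip
- handle_pivot (a point): middle of the handle's hinge, on the fixture at x = -73.5 mm, y = 0, 63 mm above the granite
- cam_stand: fixed camera stand: black base 130 x 110 x 14 mm, steel post of 16 mm up to 242 mm above the granite; origin: on the granite under the post; x points away from the side to which the camera looks. The camera head sits on the left side of the post (y = +46 mm), its tilt axle 200 mm above the granite
- cam_head (a joint): tilt of the camera head (a grey tube of 38 mm, 80 mm long, with a black lamp ring of 46 mm and white front round the lens): 0 = looks level along the stand's -x; grows as it looks down; stiff, leave as it is
- lens (a point): centre of the camera's lens; x points back into the camera along its line of sight, y sideways and level
- focus (a point): the camera's focus point, in the air on its line of sight, 80 mm in front of the lens, 0.18 to 0.23 m above the bench; x points to the lens along the line of sight, y level sideways
- calipers: bystander: steel vernier calipers lying on the bench, 190 x 60 x 8 mm; origin under the centre
- slip_pad: bystander: pad of job slips, 106 x 76 x 13 mm
- wax_block: bystander: green carving-wax block, 37 x 53 x 24 mm
- sanding_stick: bystander: emery stick lying on the bench, 200 x 22 x 7 mm
- loupe: bystander: black folded loupe, 39 x 21 x 21 mm
- air_bulb: bystander: red rubber air bulb with black nozzle, 42 mm wide, 75 mm high
- bur_block: bystander: wooden block with burs, 42 x 156 x 64 mm

How it is judged (in metres and radians):
On the way, in this order (a step that is already met when the one before it is completed fails the run):
1. the clamp is open and the blank still stands in its pocket (value of joint clamp_handle above 1.2 rad and distance between ring_blank and pocket below 0.008 m), for 0.2 s.
2. the gripper has lifted the blank clear of the fixture (z of ring_blank in the frame of pocket above 0.03 m and contact force between the fingers and ring_blank above 0.5 N), for 0.2 s.
At the end, for the whole second after the job is handed in: middle of the finger hole within 12 mm of the focus point, hole within 8 degrees of the line of sight, blank's width (y) level within 8 degrees, crown up; at rest over 80 mm above the granite, held by the fingers, touching neither camera nor fixture; clamp handle back beyond 1.2 rad (distance between bore and focus below 0.012 m and angle between the x axis of ring_blank and the x axis of focus, either way round below 0.14 rad and angle between the y axis of ring_blank and the y axis of focus, either way round below 0.14 rad and angle between ring_blank's own z axis and vertical below 0.9 rad and height (world z) of ring_blank above 0.13 m and contact force between the fingers and ring_blank above 0.5 N and contact force between ring_blank and cam_stand below 0.1 N and contact force between ring_blank and fixture below 0.1 N and linear speed of ring_blank below 0.02 m/s and angular speed of ring_blank below 0.15 rad/s and value of joint clamp_handle above 1.2 rad); the arm keeps its last pose, push and grip.
It fails at once if the camera was knocked out of its setting (over 8 mm at the focus point) (distance of focus from where it was at the start of the episode above 0.008 m).
It fails at once if another thing on the bench was pushed more than 20 mm (distance of any of calipers, slip_pad, wax_block, sanding_stick, loupe, air_bulb, bur_block from where it was at the start of the episode above 0.02 m).
It also fails if it takes over 58 s, if anything falls off the work surface, if the arm or the gripper's body presses on something with over 40 N, if the wrist force passes 120 N, or if a joint passes its speed limit or range.

### The arm

A 7-joint arm with a two-finger parallel gripper is mounted at the origin on a cart in front of the work surface, level with it; the furniture and walls round the work are solid. World frame = base frame: x ahead of the robot, y to its left, z up, the work surface at z = 0. Lengths are in m, angles in degrees, forces in N, time in s.
With the tool pointing down it reaches from about 0.425 to 0.875 m from the base axis. Payload 4.7 kg.
Tool frame: the origin (TCP) lies at the very end of the fingers, on their centre line; the grasp point (between the pads) lies env.tcp_to_grasp behind it (env.tcp_to_grasp is the distance from the TCP to the grasp point, in m); z points along the fingers, x is the direction in which the jaws open and shut, and the axes are right-handed (so a half turn about z gives the same grasp; the last joint's range is limited). The gripper opens to 87 mm and grips with 3 to 60 N. Pads are 19 mm wide; open, the fingers measure 117 mm over their backs; the gripper's body (75 mm by 190 mm) begins 51 mm behind the grasp point.
Start: joints at [64.75, 18.392, -4.016, 83.108, 1.295, 78.541, -3.26], TCP at [0.286, -0.584, 0.223] pointing down, gripper open.
Joint ranges: [-163.93, 163.93], [-17.29, 119.83], [-79.2, 71.16], [3.27, 140.29], [-89.18, 269.18], [5.43, 117.66], [-154.24, 154.24]. Speed limits (degrees/s): [147.25, 147.25, 180, 180, 180, 180, 180].

### API

Orientations are given as [roll, pitch, yaw] about the fixed x, y, z axes, in that order (R = Rz(yaw) Ry(pitch) Rx(roll)).
In Python, from cell import env gives the robot as it stands. The module is installed in compiled form; this text tells all that it offers.
- The arm moves only by the tool send_rows, never from a script. Its argument "steps" is a list of rows, each a list of 3 entries, a list of its own where there are three numbers: the shift along the tool's x, y, z in m, then the turn, a rotation vector about the tool's x, y, z in rad, then the finger opening in m, from 0 to 0.087. A call has exactly 5 rows; each row is the pose to reach, as a shift and turn from the pose commanded when the call began, along the tool's axes at that moment; what a row does not reach only later rows make up. A row lasts 1/12 s, in which the tool goes at most 41.7 mm and 7.16 degrees, less where a joint would pass 70% of its speed; a pose out of reach is approached as far as the arm can. A call with a gripper value outside its range is refused whole. The fingers move at their own pace and stop on an object; "grip_force" is the grip in N (left out, the last holds). Time passes only in rows, so rows that repeat a pose let the fingers close, or fill a call up. It gives the time, the measured TCP pose, the force and the opening at its end, in the units of the state.
- env.get_obs(): the state, without advancing time (a new reading comes with each control period).
- env.read_camera(name): name is "scene" or "top"; returns a dict with "pixels" (420x560x3 uint8, red, green, blue), "fx", "fy", "cx", "cy" (pixels), "position" and "rotation" of the camera in the world. Camera axes: x right, y up, looking along -z (the intrinsics and any distortion apply to the point x, -y, -z); pixel columns grow to the right and rows downward; lengths in m; the calibration is good to about 2 mm. A picture is of the moment at which its call begins. There is no depth.
- env.sign_off(): hands the job in, once; it reports no verdict.
The state is a dict: "time_s": time; "qpos": joint angles; "joint_velocities": joint speeds; "effort": joint torques, N m; "tool_pos": TCP position; "tool_rot": TCP orientation; "force": force on the tool from outside, world axes, zero at the start; "wrist_torque": the same for the moment, N m; "grip_width": finger opening in m.
Only numpy, scipy, OpenCV 4.12 (cv2) and the standard library are available. Lean on these libraries where they do the work, as an engineer would, in place of code of your own. Each camera call takes 0.05 s, during which the arm holds its last target.

## Working session

There is one attempt and no reset: what is moved stays moved. The work goes in short steps, Python scripts to look and compute and a tool call to move; the robot and the scene stay as the last step left them, time stands still between calls to the robot, and variables do not carry over. Pictures are saved under pics/ and viewed, and the job is handed in when it is done.

Besides the shell and the picture viewer there is one more tool, called after "Request:" by a JSON object that holds its "op" and its "data". send_rows: Moves the arm, as the interface text tells. Its arguments: {"type":"object","properties":{"steps":{"type":"array"},"grip_force":{"type":"number"}},"required":["steps"]}

```bash
mkdir -p pics; ls; python3 - <<'E'
from cell import env
import cv2,numpy as np
print(env.get_obs(), env.tcp_to_grasp)
for n in("scene","top"):
    c=env.read_camera(n)
    cv2.imwrite(f"pics/{n}0.png",cv2.cvtColor(c["pixels"],cv2.COLOR_RGB2BGR))
    print({k:v for k,v in c.items() if k!="pixels"})
E
```

```text
pics
{'time_s': 0.0, 'qpos': array([64.75015029, 18.44120501, -4.01549767, 83.17584616,  1.2945015 ,
       78.5410458 , -3.25930824]), 'joint_velocities': array([-0.01090824,  0.0075284 ,  0.02721825, -0.05907293,  0.08737946,
        0.05446139, -0.07173171]), 'effort': array([ 4.76401544e-05, -4.91294682e+01, -4.03829115e-01, -3.12526989e+01,
       -6.36654929e-02,  4.36449295e-02,  1.87389969e-04]), 'tool_pos': array([ 0.2852376 , -0.58344238,  0.22142893]), 'tool_rot': array([ 1.79994681e+02,  1.12879234e-01, -6.39398247e+01]), 'force': array([0.36377216, 0.20388561, 0.32277345]), 'wrist_torque': array([-0.03537702, -0.02158392, -0.00287477]), 'grip_width': 0.08711669090482221} 0.0187
{'fx': 490.18672068846644, 'fy': 490.18672068846644, 'cx': 278.6859406242533, 'cy': 211.20685645044784, 'position': array([-0.09174908,  0.85564941,  0.6376734 ]), 'rotation': array([  65.54854751,    0.51195812, -140.75969828])}
{'fx': 469.7151073310403, 'fy': 469.7151073310403, 'cx': 284.5629149228386, 'cy': 200.78695897576762, 'position': array([0.44343876, 0.01901241, 1.37478145]), 'rotation': array([  6.69362807,  -0.29495304, -88.52904746])}
```

View pics/scene0.png

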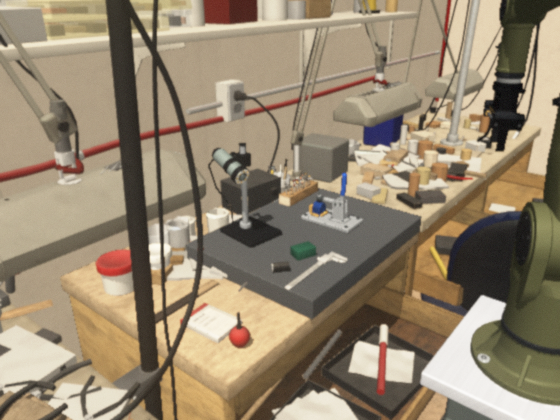

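View pics/top0.png

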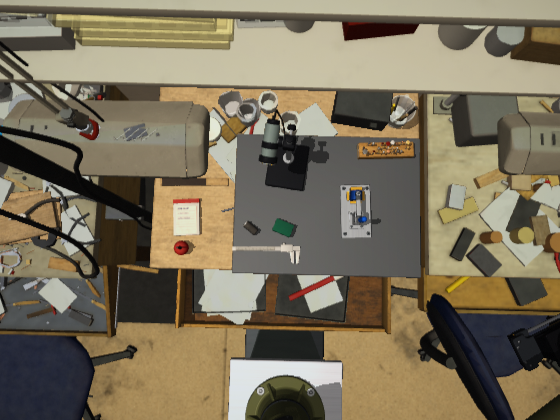

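```bash
python3 - <<'E'
import cv2
a=cv2.imread("pics/top0.png");b=cv2.imread("pics/scene0.png")
cv2.imwrite("pics/t1.png",cv2.resize(a[110:270,220:430],None,fx=3.8,fy=3.6,interpolation=cv2.INTER_CUBIC)[:600,:800])
cv2.imwrite("pics/s1.png",cv2.resize(b[135:265,195:370],None,fx=4.5,fy=4.5,interpolation=cv2.INTER_CUBIC))
E
```

```text
(no output)
```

View pics/t1.png

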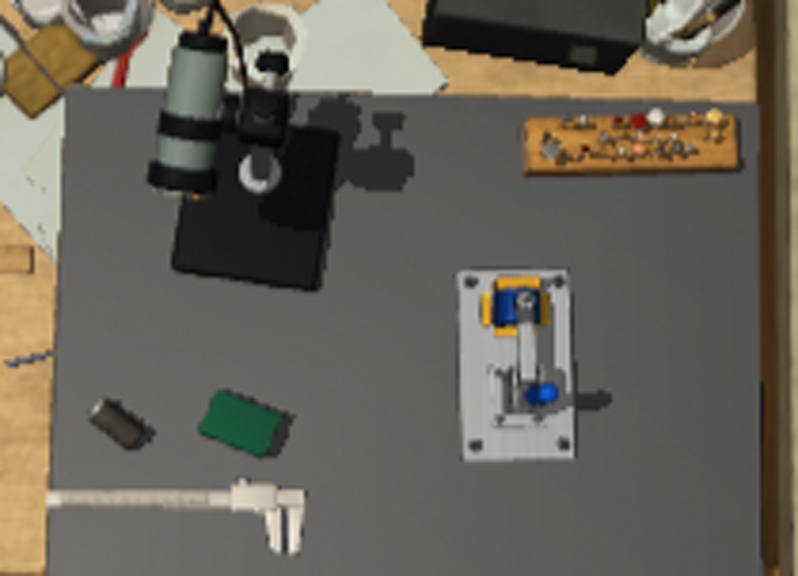

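View pics/s1.png

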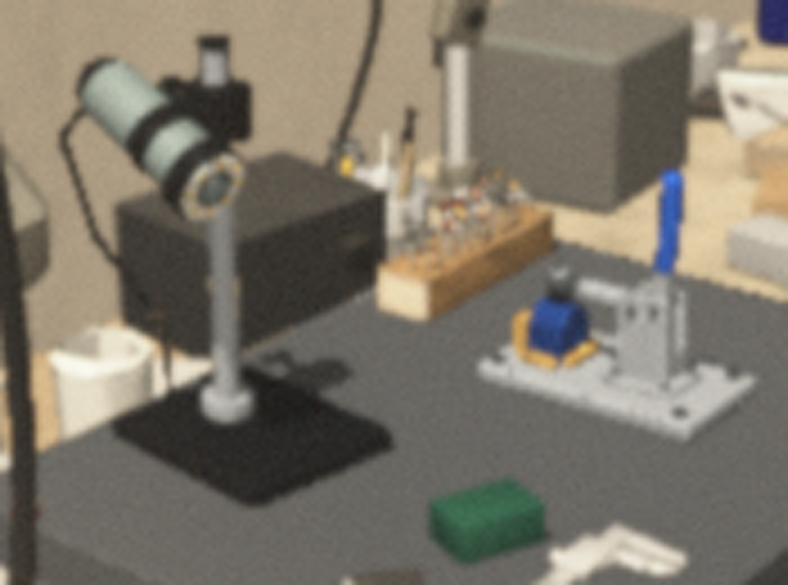

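```bash
cat > h.py <<'E'
import numpy as np,cv2
from scipy.spatial.transform import Rotation as R
def cam(c): return c["position"],R.from_euler("xyz",c["rotation"],degrees=True).as_matrix()
def ray(c,u,v):
    p,M=cam(c); d=M@np.array([(u-c["cx"])/c["fx"],-(v-c["cy"])/c["fy"],-1]); return p,d/np.linalg.norm(d)
def onz(c,u,v,z):
    p,d=ray(c,u,v); return p+d*(z-p[2])/d[2]
def proj(c,P):
    p,M=cam(c); q=M.T@(np.asarray(P,float)-p); return c["cx"]+c["fx"]*q[0]/-q[2], c["cy"]-c["fy"]*q[1]/-q[2]
def tri(c1,a,c2,b):
    p,d=ray(c1,*a);q,e=ray(c2,*b)
    s=np.linalg.lstsq(np.c_[d,-e],q-p,rcond=None)[0]
    x,y=p+d*s[0],q+e*s[1]; return (x+y)/2,np.linalg.norm(x-y)
E
python3 - <<'E'
from h import *
from cell import env
import pickle
T=env.read_camera("top");S=env.read_camera("scene");pickle.dump((T,S),open("c0.pkl","wb"))
a=T["pixels"];h=cv2.cvtColor(a,cv2.COLOR_RGB2HSV)
m=((a.min(2)>130)&(h[...,1]<60)).astype(np.uint8)
m[:,:330]=0;m[:,385:]=0;m[:178]=0;m[250:]=0
k=max(cv2.findContours(cv2.morphologyEx(m,cv2.MORPH_CLOSE,np.ones((9,9))),0,2)[0],key=cv2.contourArea)
r=cv2.minAreaRect(k);box=cv2.boxPoints(r);print(r)
P=np.array([onz(T,*b,0.062) for b in box]);print(P.round(4),np.linalg.norm(np.diff(P[:3],axis=0),axis=1))
# plate corners
m=((a.max(2)<110)&(h[...,1]<60)).astype(np.uint8)
for n,c in(("T",T),("S",S)):
    hh=cv2.cvtColor(c["pixels"],cv2.COLOR_RGB2HSV)
    bm=((hh[...,0]>105)&(hh[...,0]<128)&(hh[...,1]>150)&(hh[...,2]>60)).astype(np.uint8)
    nn,l,st,ce=cv2.connectedComponentsWithStats(bm)
    for i in range(1,nn):
        if st[i,4]>12: print(n,st[i],ce[i].round(1))
for u0,v0,u1,v1,c,n,f in((225,110,315,200,T,"t2",6.6),(200,140,270,240,S,"s2",6),(330,180,385,245,T,"t3",9),(290,165,370,240,S,"s3",8)):
    cv2.imwrite(f"pics/{n}.png",cv2.resize(cv2.cvtColor(c["pixels"],4)[v0:v1,u0:u1],None,fx=f,fy=f,interpolation=cv2.INTER_CUBIC))
E
```

```text
((355.1488342285156, 210.80389404296875), (52.31614303588867, 29.06736946105957), 88.53119659423828)
[[ 0.6466 -0.1392  0.062 ]
 [ 0.6509 -0.2213  0.062 ]
 [ 0.5033 -0.2258  0.062 ]
 [ 0.4992 -0.1447  0.062 ]] [0.08229614 0.14761681]
T [351 191   5   9  43] [352.9 195.1]
T [358 217   9   5  38] [362.1 219.1]
S [341 173   5  22  56] [343.6 183.2]
S [314 202   8  10  45] [317.2 205.8]
```

View pics/t2.png

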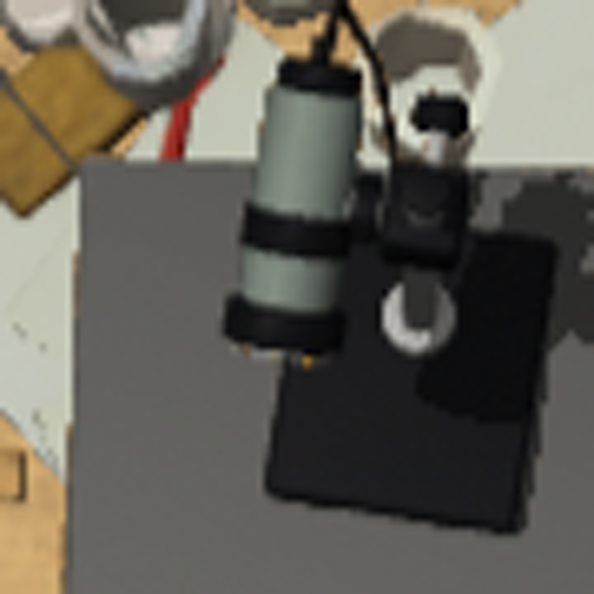

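View pics/s2.png

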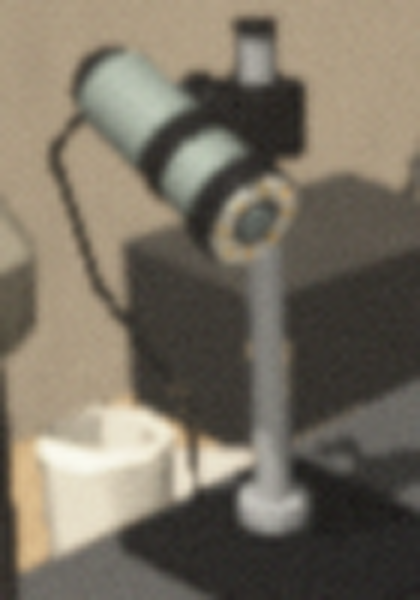

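View pics/t3.png

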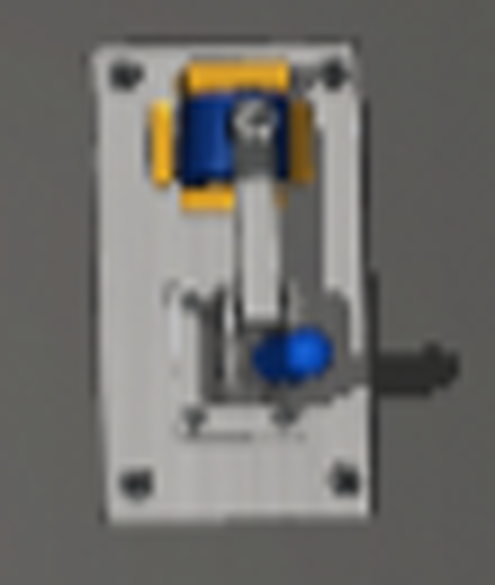

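View pics/s3.png

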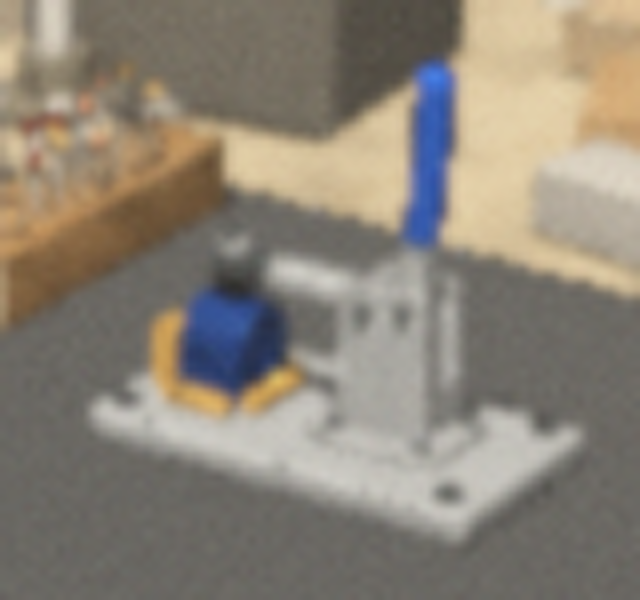

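```bash
python3 - <<'E'
from h import *
import pickle
T,S=pickle.load(open("c0.pkl","rb"))
t2=lambda u,v:((u+.5)/6.6-.5+225,(v+.5)/6.6-.5+110)
s2=lambda u,v:((u+.5)/6-.5+200,(v+.5)/6-.5+140)
t3=lambda u,v:((u+.5)/9-.5+330,(v+.5)/9-.5+180)
s3=lambda u,v:((u+.5)/8-.5+290,(v+.5)/8-.5+165)
B=[onz(T,*t3(*p),.063)for p in((125,75),(335,72),(137,485),(345,482))]
print("bolts",np.round(B,4)); 
x=(B[0]+B[1]-B[2]-B[3])/2;y=(B[0]+B[2]-B[1]-B[3])/2
print(np.linalg.norm(x),np.linalg.norm(y),"yaw",np.degrees([np.arctan2(x[1],x[0]),np.arctan2(-y[0],y[1])]),"ctr",np.mean(B,0))
# plate corners
print("platecorner",[onz(T,*t2(*p),.05) for p in((80,160),)])
print("fixture corners S:",[onz(S,*s3(*p),.062).round(4) for p in((90,410),(455,525),(585,435))])
print("handle tip",tri(T,t3(305,352),S,s3(434,68)))
base=[onz(T,*t2(*p),.064).round(4) for p in((265,492),(522,533),(556,240))];print("base",base)
d=base[1]-base[0];print(np.linalg.norm(d), "yaw y-axis", np.degrees(np.arctan2(d[0],-d[1])),np.linalg.norm(base[2]-base[1]),base[2]-base[1])
post=[onz(T,*t2(418,318),.055),onz(S,*s2(275,505),.075)]
print("post base",post,"post top",tri(T,t2(442,112),S,s2(255,28)))
def plane(c,a,b):
    p,d=ray(c,*a);_,e=ray(c,*b);n=np.cross(d,e);return p,n/np.linalg.norm(n)
pt,nt=plane(T,t2(318,75),t2(285,322))
ps,ns=plane(S,s2(100,72),s2(258,220))
ax=np.cross(nt,ns);ax/=np.linalg.norm(ax);print("axis",ax,"pitch",np.degrees(np.arcsin(ax[2])),"yaw",np.degrees(np.arctan2(ax[1],ax[0])))
p,d=ray(S,*s2(258,220));L=p+d*(nt@(pt-p))/(nt@d);print("lens",L)
a=-ax if ax[2]>0 else ax
print("focus",L+.08*a)
for s in(0,.04,.08):print(s,L-s*a)
E
```

```text
bolts [[ 0.6385 -0.149   0.063 ]
 [ 0.6412 -0.2149  0.063 ]
 [ 0.5102 -0.1541  0.063 ]
 [ 0.5128 -0.2187  0.063 ]]
0.1284635126266459 0.06527174480055649 yaw [1.98994407 2.3247994 ] ctr [ 0.57568207 -0.18418414  0.063     ]
platecorner [array([0.78998319, 0.15930445, 0.05      ])]
fixture corners S: [array([ 0.6452, -0.1357,  0.062 ]), array([ 0.4985, -0.1381,  0.062 ]), array([ 0.5002, -0.2239,  0.062 ])]
handle tip (array([ 0.54186755, -0.18282846,  0.19749735]), np.float64(0.00045360341480463504))
base [array([0.6432, 0.0734, 0.064 ]), array([ 0.6285, -0.0368,  0.064 ]), array([ 0.7565, -0.0488,  0.064 ])]
0.11117612153695597 yaw y-axis -7.598048966513818 0.1285612694399056 [ 0.128 -0.012  0.   ]
post base [array([0.72256998, 0.00981062, 0.055     ]), array([0.7133937 , 0.01609446, 0.075     ])] post top (array([ 0.74274805, -0.00121909,  0.28345673]), np.float64(0.018511279451825072))
axis [-0.92360135  0.11447675 -0.36586285] pitch -21.460693426005548 yaw 172.9344484225815
lens [0.67230183 0.06195778 0.23070567]
focus [0.59841372 0.07111592 0.20143664]
0 [0.67230183 0.06195778 0.23070567]
0.04 [0.70924588 0.05737871 0.24534018]
0.08 [0.74618994 0.05279964 0.2599747 ]
```

```bash
python3 - <<'E'
from h import *
import pickle
T,S=pickle.load(open("c0.pkl","rb"))
L=np.array([.6723,.0620,.2307])
f=9
out=[]
for c,u0,v0,u1,v1 in((T,250,110,290,175),(S,205,140,255,190)):
  for pit in (21.5,27):
    im=cv2.resize(cv2.cvtColor(c["pixels"],4)[v0:v1,u0:u1],None,fx=f,fy=f,interpolation=cv2.INTER_CUBIC)
    yaw=np.radians(173);p=np.radians(pit)
    a=np.array([np.cos(p)*np.cos(yaw),np.cos(p)*np.sin(yaw),-np.sin(p)])
    y=np.array([-np.sin(yaw),np.cos(yaw),0]);z=np.cross(a,y)
    def q(P):
        u,v=proj(c,P);return [int((u-u0+.5)*f),int((v-v0+.5)*f)]
    for s,r,col in((0,.023,(0,0,255)),(.01,.019,(0,255,0)),(.08,.019,(0,255,0)),(.0,.001,(255,0,255))):
        pts=[q(L-s*a+r*(np.cos(t)*y+np.sin(t)*z)) for t in np.linspace(0,6.28,40)]
        cv2.polylines(im,[np.array(pts)],True,col,1)
    for sg in(1,-1):
      for dv in (y,z): cv2.line(im,q(L+sg*.019*dv),q(L-.09*a+sg*.019*dv),(0,255,255),1)
    out.append(im[:450])
h=max(o.shape[0] for o in out)
out=[cv2.copyMakeBorder(o,0,h-o.shape[0],0,0,0) for o in out]
cv2.imwrite("pics/ov1.png",np.hstack(out[:2]));cv2.imwrite("pics/ov2.png",cv2.resize(np.hstack(out[2:]),None,fx=.88,fy=.88))
E
```

```text
(no output)
```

View pics/ov1.png

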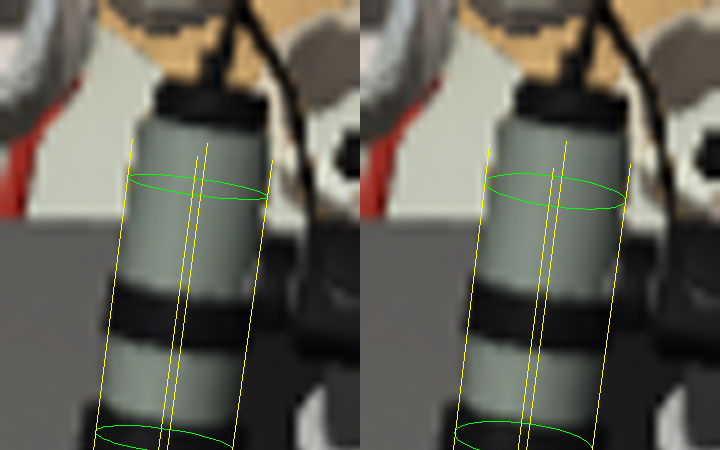

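View pics/ov2.png

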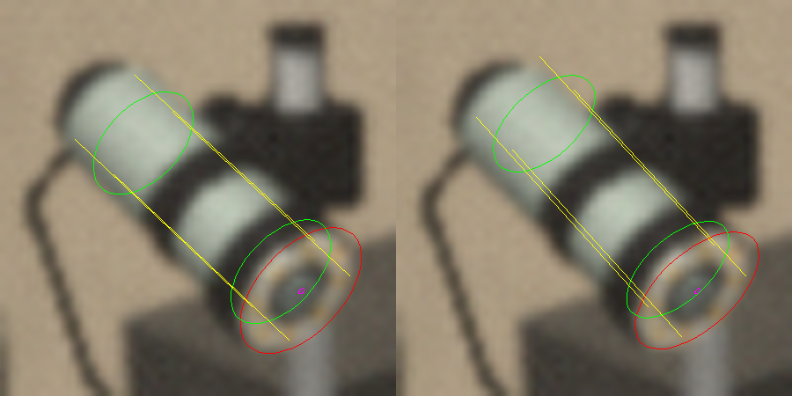

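```bash
python3 - <<'E'
from h import *
import pickle
T,S=pickle.load(open("c0.pkl","rb"))
L=np.array([.6723,.0620,.2307])
for n,c,w in(("T",T,(255,115,285,165)),("S",S,(205,140,250,190))):
    a=c["pixels"].astype(int);g=(a[...,1]-a[...,0])
    m=np.zeros(g.shape,np.uint8);u0,v0,u1,v1=w
    m[v0:v1,u0:u1]=((g>4)&(a[...,1]>70))[v0:v1,u0:u1]
    big=cv2.resize(m*255,None,fx=6,fy=6,interpolation=cv2.INTER_CUBIC)
    cv2.imwrite(f"pics/m{n}.png",big[v0*6:v1*6,u0*6:u1*6])
    nn,l,st,ce=cv2.connectedComponentsWithStats(m)
    for i in range(1,nn):
        if st[i,4]>30:
            k=cv2.findContours((l==i).astype(np.uint8),0,1)[0][0];print(n,st[i],ce[i].round(2),cv2.minAreaRect(k))
E
```

```text
T [263 123  16  20 248] [270.38 132.92] ((270.4189147949219, 132.9864959716797), (13.31631851196289, 18.9058837890625), 9.462322235107422)
T [261 148  14   9  97] [267.41 152.2 ] ((267.4230651855469, 152.38461303710938), (12.355316162109375, 8.040761947631836), 11.309932708740234)
S [214 149  18  17 168] [221.35 156.21] ((221.25001525878906, 156.25), (14.849241256713867, 12.727920532226562), 45.0)
S [227 162  13  12  81] [232.63 166.72] ((232.54705810546875, 166.3882293701172), (6.724843978881836, 12.907362937927246), 49.398704528808594)
```

```bash
python3 - <<'E'
import cv2,numpy as np
a=cv2.imread("pics/mT.png");b=cv2.imread("pics/mS.png")
a=cv2.resize(a,(180,300));cv2.imwrite("pics/mm.png",np.hstack([a,b]))
E
```

```text
(no output)
```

View pics/mm.png

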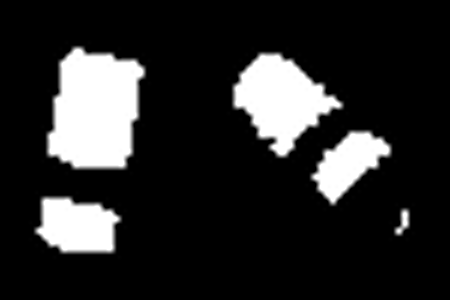

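```bash
python3 - <<'E'
from h import *
import pickle
T,S=pickle.load(open("c0.pkl","rb"))
def plane(c,a,b):
    p,d=ray(c,*a);_,e=ray(c,*b);n=np.cross(d,e);return p,n/np.linalg.norm(n)
for ta,tb,sa,sb,sl in(((270.4,132.9),(267.4,152.2),(221.35,156.2),(232.6,166.7),(242.7,176.4)),((270.4,132.9),(267.4,152.2),(221.35,156.2),(242.7,176.4),(242.7,176.4))):
    pt,nt=plane(T,ta,tb);ps,ns=plane(S,sa,sb)
    ax=np.cross(nt,ns);ax/=np.linalg.norm(ax);ax*=-np.sign(ax[2])
    p,d=ray(S,*sl);L=p+d*(nt@(pt-p))/(nt@d)
    print(ax.round(3),np.degrees(np.arcsin(ax[2])),np.degrees(np.arctan2(ax[1],ax[0])),L.round(4),(L+.08*ax).round(4))
    t=(.7276-L[0])/ax[0];print(L+t*ax)
print("front lens from axle", .7276)
E
```

```text
[-0.929  0.136 -0.345] -20.17842905472103 171.68302014894522 [0.6682 0.0658 0.2324] [0.5939 0.0767 0.2048]
[0.7276     0.05712966 0.25443344]
[-0.926  0.136 -0.352] -20.590182612522934 171.65278562761927 [0.6682 0.0658 0.2324] [0.5941 0.0767 0.2042]
[0.7276     0.05709766 0.25492589]
front lens from axle 0.7276
```

```bash
cat >> h.py <<'E'
def toolR(yaw,tilt): return (R.from_euler("z",yaw,degrees=True)*R.from_euler("x",180+tilt,degrees=True))
def go(pos,yaw,tilt):
    from cell import env
    o=env.get_obs(); C=R.from_euler("xyz",o["tool_rot"],degrees=True)
    s=C.inv().apply(np.asarray(pos)-o["tool_pos"]); w=(C.inv()*toolR(yaw,tilt)).as_rotvec()
    print("now",o["time_s"],o["tool_pos"].round(4),o["tool_rot"].round(1),"F",o["force"].round(1),o["grip_width"].round(4),"q",o["qpos"].round(0))
    print("shift",s.round(4),"turn",w.round(4),"rows>=",max(np.linalg.norm(s)/.0417,np.linalg.norm(w)/.125))
E
python3 -c "
from h import *
go([.575,-.184,.30],-87.9,0)"
```

```text
Traceback (most recent call last):
  File "h.py", line 19, in go
    print("now",o["time_s"],o["tool_pos"].round(4),o["tool_rot"].round(1),"F",o["force"].round(1),o["grip_width"].round(4),"q",o["qpos"].round(0))
                                                                                                  ^^^^^^^^^^^^^^^^^^^^^
AttributeError: 'float' object has no attribute 'round'
```

```bash
sed -i 's/o\["grip_width"\].round(4)/round(float(o["grip_width"]),4)/' h.py
python3 -c "
from h import *
go([.575,-.184,.30],-87.9,0)"
```

```text
now 0.2 [ 0.2854 -0.5837  0.2219] [ 1.80e+02  1.00e-01 -6.39e+01] F [-0.2 -1.   0.9] 0.087 q [65. 18. -4. 83.  1. 79. -3.]
shift [-0.2319 -0.4357 -0.0779] turn [3.000e-04 1.100e-03 4.182e-01] rows>= 11.98338271932631
```

Request:
{"op": "send_rows", "data": {"steps": [[[-0.005,-0.01,-0.02],[0,0,0.02],0.0],[[-0.015,-0.03,-0.05],[0,0,0.05],0.0],[[-0.03,-0.06,-0.07],[0,0,0.09],0.0],[[-0.047,-0.09,-0.078],[0,0,0.13],0.0],[[-0.064,-0.12,-0.078],[0,0,0.17],0.0]], "grip_force": 20}}

```text
time_s: 0.62
tool_pos: [0.3665, -0.4736, 0.3035]
tool_rot: [-179.9, -0.3, -73.9]
force: [0.6, 0.5, -1.3]
grip_width: 0.0616
```

```bash
python3 -c "
from h import *
go([.575,-.184,.30],-87.9,0)"
```

```text
now 0.6167 [ 0.3665 -0.4736  0.3035] [-179.9   -0.3  -73.9] F [ 0.6  0.5 -1.3] 0.0616 q [ 56.  11.  -7.  83.   1.  86. -25.]
shift [-0.2202 -0.2808  0.0031] turn [-0.0025 -0.0043  0.2452] rows>= 8.55752201907981
```

Request:
{"op": "send_rows", "data": {"steps": [[[-0.022,-0.028,0.0],[0,0,0.025],0.0],[[-0.044,-0.056,0.0],[0,0,0.05],0.0],[[-0.066,-0.084,0.0],[0,0,0.075],0.0],[[-0.088,-0.112,0.0],[0,0,0.1],0.0],[[-0.11,-0.14,0.0],[0,0,0.125],0.0]]}}

```text
time_s: 1.03
tool_pos: [0.4693, -0.3273, 0.3006]
tool_rot: [180.0, -0.0, -80.9]
force: [0.6, -0.2, 0.4]
grip_width: 0.028
```

```bash
python3 -c "
from h import *
go([.575,-.184,.30],-87.9,0)"
```

```text
now 1.0333 [ 0.4693 -0.3273  0.3006] [180.   -0.  -80.9] F [ 0.6 -0.2  0.4] 0.028 q [ 45.   8. -14.  87.   2.  85. -50.]
shift [-0.1248 -0.127   0.0005] turn [ 1.000e-04 -2.000e-04  1.217e-01] rows>= 4.269888119406906
```

Request:
{"op": "send_rows", "data": {"steps": [[[-0.035,-0.035,0.0],[0,0,0.03],0.0],[[-0.07,-0.07,0.0],[0,0,0.07],0.0],[[-0.1,-0.1,0.0],[0,0,0.1],0.0],[[-0.122,-0.122,0.0],[0,0,0.12],0.0],[[-0.125,-0.127,0.0],[0,0,0.122],0.0]]}}

```text
time_s: 1.45
tool_pos: [0.5775, -0.1763, 0.3004]
tool_rot: [-179.9, 0.3, -87.3]
force: [0.7, 1.7, 0.0]
grip_width: 0.0018
```

```bash
python3 - <<'E'
from h import *
from cell import env
go([.575,-.184,.178],-87.9,0)
for c,n in((env.read_camera("top"),"t"),(env.read_camera("scene"),"s")):
    cv2.imwrite(f"pics/a_{n}.png",cv2.resize(cv2.cvtColor(c["pixels"],4)[100:260,260:440],None,fx=4,fy=3.7))
E
```

```text
now 1.45 [ 0.5775 -0.1763  0.3004] [-179.9    0.3  -87.3] F [0.7 1.7 0. ] 0.0018 q [ 32.  12. -21.  82.   4.  86. -76.]
shift [0.0082 0.0031 0.1223] turn [-0.0019  0.0047  0.011 ] rows>= 2.9413529186991147
```

View pics/a_s.png

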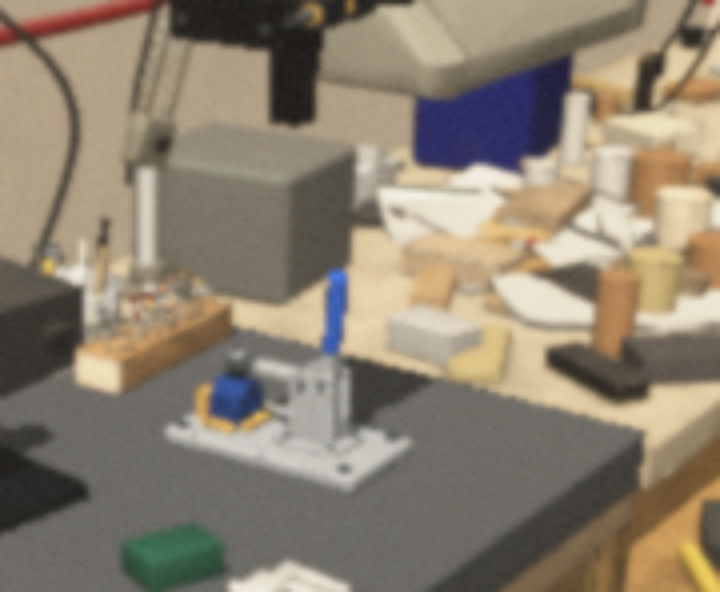

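Request:
{"op": "send_rows", "data": {"steps": [[[0.0,0.0,0.0],[0,0,0],0.0],[[0.004,0.001,0.03],[0,0,0],0.0],[[0.004,0.001,0.065],[0,0,0],0.0],[[0.004,0.001,0.1],[0,0,0],0.0],[[0.004,0.001,0.115],[0,0,0],0.0]]}}

```text
time_s: 1.97
tool_pos: [0.5693, -0.1918, 0.1805]
tool_rot: [179.6, 0.1, -88.1]
force: [-0.8, -0.5, -0.5]
grip_width: 0.0005
```

```bash
python3 - <<'E'
from h import *
from cell import env
go([.575,-.184,.178],-87.9,0)
for c,n in((env.read_camera("top"),"t"),(env.read_camera("scene"),"s")):
    cv2.imwrite(f"pics/b_{n}.png",cv2.resize(cv2.cvtColor(c["pixels"],4)[130:250,270:400],None,fx=5,fy=5))
go([.575,-.184,.178],-87.9,0)
E
```

```text
now 1.9667 [ 0.5693 -0.1918  0.1805] [ 1.796e+02  1.000e-01 -8.810e+01] F [-0.8 -0.5 -0.5] 0.0005 q [ 33.  15. -20.  93.   5.  73. -76.]
shift [-0.0076 -0.006   0.0025] turn [ 0.0071  0.0009 -0.0031] rows>= 0.24061691096225932
now 2.0667 [ 0.5695 -0.1915  0.1816] [ 1.796e+02  1.000e-01 -8.810e+01] F [-0.5 -0.1 -0.3] 0.0003 q [ 33.  15. -20.  93.   5.  73. -76.]
shift [-0.0073 -0.0057  0.0036] turn [ 0.0075  0.0015 -0.0027] rows>= 0.23851882737793148
```

View pics/b_s.png

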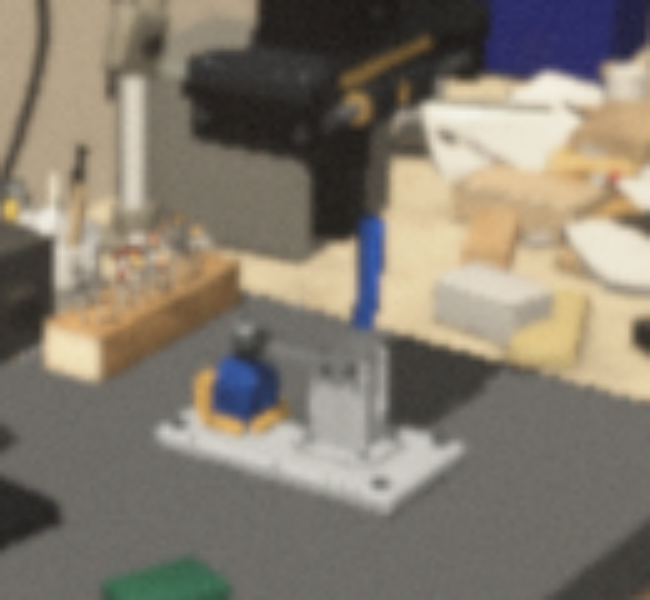

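View pics/b_t.png

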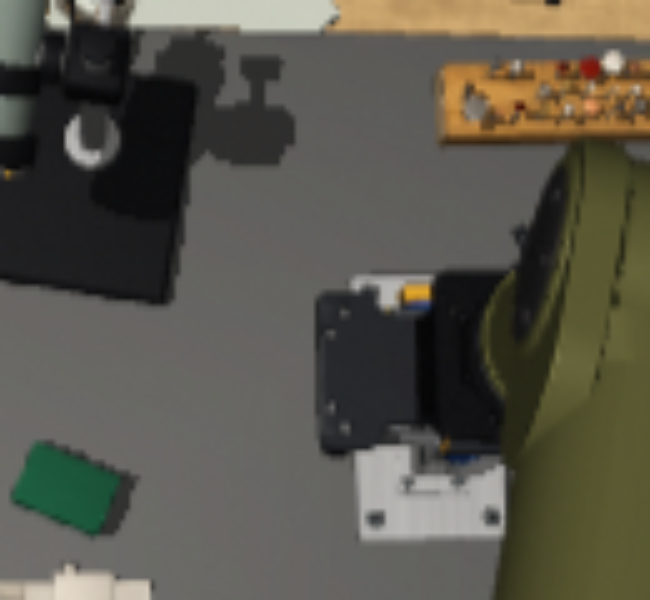

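```bash
cat > push.py <<'E'
from h import *
from cell import env
o=env.get_obs(); C=R.from_euler("xyz",o["tool_rot"],degrees=True)
print(o["time_s"],o["tool_pos"].round(4),o["tool_rot"].round(1),o["force"].round(1))
piv=np.array([.5435,-.1845,.113]);fx=np.array([.9993,.037,0]);ez=np.array([0,0,1]);r=.068
for th in(0,.15,.3,.45,.6,.75,.9,1.05,1.2,1.3,1.38,1.44,1.5):
    t=th/2
    P=piv+r*(-np.sin(th)*fx+np.cos(th)*ez)+.007*(np.cos(th)*fx+np.sin(th)*ez)+.0095*(np.cos(t)*fx+np.sin(t)*ez)
    print(th,P.round(4),C.inv().apply(P-o["tool_pos"]).round(4),(C.inv()*toolR(-87.9,np.degrees(t))).as_rotvec().round(3))
E
python3 push.py
```

```text
2.0667 [ 0.5695 -0.1915  0.1816] [ 1.796e+02  1.000e-01 -8.810e+01] [-0.5 -0.1 -0.3]
0 [ 0.56   -0.1839  0.181 ] [-0.0079  0.0093  0.0007] [ 0.008  0.001 -0.003]
0.15 [ 0.5497 -0.1843  0.182 ] [-0.0079  0.0196 -0.0002] [ 0.083  0.001 -0.003]
0.3 [ 0.5395 -0.1846  0.1815] [-0.0078  0.0298  0.0004] [ 0.158  0.001 -0.003]
0.45 [ 0.5295 -0.185   0.1794] [-0.0078  0.0398  0.0026] [ 0.233  0.001 -0.003]
0.6 [ 0.52   -0.1854  0.1759] [-0.0078  0.0493  0.0061] [ 0.308  0.001 -0.003]
0.75 [ 0.5111 -0.1857  0.171 ] [-0.0077  0.0581  0.0111] [ 0.383  0.001 -0.003]
0.9 [ 0.5032 -0.186   0.1649] [-0.0077  0.066   0.0173] [ 0.458  0.001 -0.003]
1.05 [ 0.4963 -0.1862  0.1577] [-0.0077  0.0729  0.0245] [ 0.533  0.001 -0.003]
1.2 [ 0.4905 -0.1865  0.1495] [-0.0076  0.0786  0.0327] [ 0.608  0.001 -0.003]
1.3 [ 0.4875 -0.1866  0.1437] [-0.0076  0.0816  0.0386] [ 0.658  0.001 -0.003]
1.38 [ 0.4854 -0.1867  0.1388] [-0.0076  0.0836  0.0435] [ 0.698  0.001 -0.003]
1.44 [ 0.4842 -0.1867  0.1351] [-0.0076  0.0848  0.0472] [ 0.728  0.    -0.003]
1.5 [ 0.4832 -0.1867  0.1313] [-0.0076  0.0858  0.051 ] [ 0.758  0.    -0.003]
```

Request:
{"op": "send_rows", "data": {"steps": [[[-0.004,0.004,0.0],[0,0,0],0.0],[[-0.008,0.009,0.0],[0.01,0,0],0.0],[[-0.008,0.014,0.0],[0.05,0,0],0.0],[[-0.008,0.02,0.0],[0.083,0,0],0.0],[[-0.008,0.03,0.0],[0.158,0,0],0.0]]}}

```text
time_s: 2.48
tool_pos: [0.5474, -0.1817, 0.1891]
tool_rot: [-170.3, -0.1, -87.7]
force: [5.6, 1.1, -0.7]
grip_width: 0.0004
```

```bash
python3 push.py
```

```text
2.4833 [ 0.5474 -0.1817  0.1891] [-1.703e+02 -1.000e-01 -8.770e+01] [ 5.6  1.1 -0.7]
0 [ 0.56   -0.1839  0.181 ] [ 0.0027 -0.011   0.0101] [-0.169 -0.002  0.004]
0.15 [ 0.5497 -0.1843  0.182 ] [ 0.0027 -0.001   0.0073] [-0.094 -0.002  0.004]
0.3 [ 0.5395 -0.1846  0.1815] [0.0027 0.0092 0.0061] [-0.019 -0.002  0.004]
0.45 [ 0.5295 -0.185   0.1794] [0.0026 0.0194 0.0065] [ 0.056 -0.001  0.004]
0.6 [ 0.52   -0.1854  0.1759] [0.0026 0.0294 0.0083] [ 0.131 -0.001  0.004]
0.75 [ 0.5111 -0.1857  0.171 ] [0.0025 0.0389 0.0117] [ 0.206 -0.001  0.004]
0.9 [ 0.5032 -0.186   0.1649] [0.0025 0.0478 0.0164] [ 0.281 -0.001  0.004]
1.05 [ 0.4963 -0.1862  0.1577] [0.0025 0.0558 0.0223] [ 0.356 -0.001  0.004]
1.2 [ 0.4905 -0.1865  0.1495] [0.0024 0.0628 0.0294] [ 0.431 -0.001  0.004]
1.3 [ 0.4875 -0.1866  0.1437] [0.0024 0.0669 0.0346] [ 0.481 -0.001  0.004]
1.38 [ 0.4854 -0.1867  0.1388] [0.0024 0.0697 0.0391] [ 0.521 -0.001  0.004]
1.44 [ 0.4842 -0.1867  0.1351] [0.0024 0.0715 0.0425] [ 0.551 -0.     0.004]
1.5 [ 0.4832 -0.1867  0.1313] [0.0024 0.0732 0.0461] [ 0.581 -0.     0.004]
```

Request:
{"op": "send_rows", "data": {"steps": [[[0.001,0.007,0.002],[0.05,0,0],0.0],[[0.001,0.015,0.004],[0.1,0,0],0.0],[[0.001,0.023,0.006],[0.15,0,0],0.0],[[0.001,0.031,0.009],[0.2,0,0],0.0],[[0.001,0.039,0.013],[0.28,0,0],0.0]]}}

```text
time_s: 2.9
tool_pos: [0.5111, -0.186, 0.1735]
tool_rot: [-154.1, -0.4, -87.8]
force: [2.7, 3.3, 5.3]
grip_width: 0.0003
```

```bash
python3 push.py
```

```text
2.9 [ 0.5111 -0.186   0.1735] [-154.1   -0.4  -87.8] [2.7 3.3 5.3]
0 [ 0.56   -0.1839  0.181 ] [-0.0002 -0.0473  0.0146] [-0.453 -0.007  0.003]
0.15 [ 0.5497 -0.1843  0.182 ] [-0.0002 -0.0385  0.0093] [-0.378 -0.007  0.003]
0.3 [ 0.5395 -0.1846  0.1815] [-0.0002 -0.0291  0.0053] [-0.303 -0.006  0.003]
0.45 [ 0.5295 -0.185   0.1794] [-0.0002 -0.0192  0.0027] [-0.228 -0.006  0.004]
0.6 [ 0.52   -0.1854  0.1759] [-0.0002 -0.0091  0.0017] [-0.153 -0.006  0.004]
0.75 [ 0.5111 -0.1857  0.171 ] [-0.0003  0.001   0.0022] [-0.078 -0.006  0.004]
0.9 [ 0.5032 -0.186   0.1649] [-0.0003  0.0109  0.0043] [-0.003 -0.006  0.004]
1.05 [ 0.4963 -0.1862  0.1577] [-0.0004  0.0202  0.0077] [ 0.072 -0.006  0.004]
1.2 [ 0.4905 -0.1865  0.1495] [-0.0005  0.0289  0.0125] [ 0.147 -0.006  0.005]
1.3 [ 0.4875 -0.1866  0.1437] [-0.0005  0.0343  0.0164] [ 0.197 -0.005  0.005]
1.38 [ 0.4854 -0.1867  0.1388] [-0.0005  0.0382  0.0199] [ 0.237 -0.005  0.005]
1.44 [ 0.4842 -0.1867  0.1351] [-0.0006  0.041   0.0228] [ 0.267 -0.005  0.005]
1.5 [ 0.4832 -0.1867  0.1313] [-0.0006  0.0436  0.0257] [ 0.297 -0.005  0.005]
```

Request:
{"op": "send_rows", "data": {"steps": [[[0,0.006,0.002],[0.05,0,0],0.0],[[0,0.014,0.006],[0.1,0,0],0.0],[[0,0.022,0.011],[0.16,0,0],0.0],[[0,0.029,0.016],[0.22,0,0],0.0],[[0,0.029,0.016],[0.22,0,0],0.0]]}}

```text
time_s: 3.32
tool_pos: [0.4856, -0.1866, 0.1406]
tool_rot: [-142.0, -0.1, -88.1]
force: [-0.2, 0.0, 1.1]
grip_width: 0.0005
```

```bash
python3 push.py|egrep -v "^(0|1.05)"; python3 - <<'E'
from h import *
from cell import env
for c,n in((env.read_camera("top"),"t"),(env.read_camera("scene"),"s")):
    cv2.imwrite(f"pics/c_{n}.png",cv2.resize(cv2.cvtColor(c["pixels"],4)[130:250,270:400],None,fx=5,fy=5))
E
```

```text
3.3167 [ 0.4856 -0.1866  0.1406] [-1.42e+02 -1.00e-01 -8.81e+01] [-0.2  0.   1.1]
1.2 [ 0.4905 -0.1865  0.1495] [ 0.0001 -0.0094 -0.004 ] [-0.062 -0.003 -0.001]
1.3 [ 0.4875 -0.1866  0.1437] [ 0.0001 -0.0034 -0.0013] [-0.012 -0.003 -0.001]
1.38 [ 0.4854 -0.1867  0.1388] [0.0001 0.0012 0.0013] [ 0.028 -0.003 -0.001]
1.44 [ 0.4842 -0.1867  0.1351] [0.0001 0.0045 0.0035] [ 0.058 -0.003 -0.001]
1.5 [ 0.4832 -0.1867  0.1313] [0.     0.0076 0.0059] [ 0.088 -0.003 -0.001]
```

View pics/c_s.png

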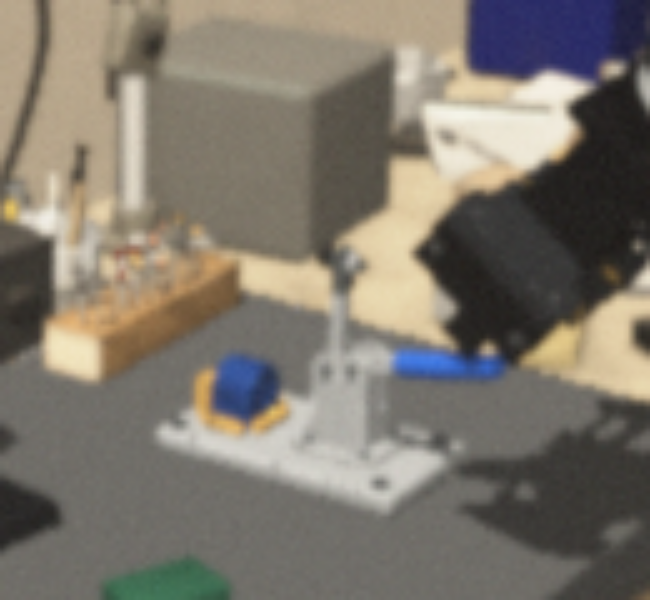

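Request:
{"op": "send_rows", "data": {"steps": [[[0,0.003,0.003],[0.02,0,0],0.0],[[0,0.006,0.006],[0.05,0,0],0.0],[[0,0.006,0.006],[0.05,0,0],0.0],[[0,-0.01,-0.01],[0.05,0,0],0.0],[[0,-0.02,-0.04],[0.05,0,0],0.0]]}}

```text
time_s: 3.83
tool_pos: [0.4847, -0.1851, 0.1796]
tool_rot: [-139.8, 0.4, -87.2]
force: [-0.6, -0.1, 1.8]
grip_width: 0.0004
```

```bash
python3 - <<'E'
from h import *
from cell import env
go([.52,-.184,.27],-87.9,0)
for c,n in((env.read_camera("top"),"t"),(env.read_camera("scene"),"s")):
    cv2.imwrite(f"pics/d_{n}.png",cv2.resize(cv2.cvtColor(c["pixels"],4)[130:250,270:400],None,fx=5,fy=5))
E
```

```text
now 3.8333 [ 0.4847 -0.1851  0.1796] [-139.8    0.4  -87.2] F [-0.6 -0.1  1.8] 0.0004 q [ 45. -17. -10. 134. -46.  38. -21.]
shift [ 0.0001 -0.0854 -0.0463] turn [-0.7013  0.0106  0.0102] rows>= 5.611304341645454
```

View pics/d_s.png

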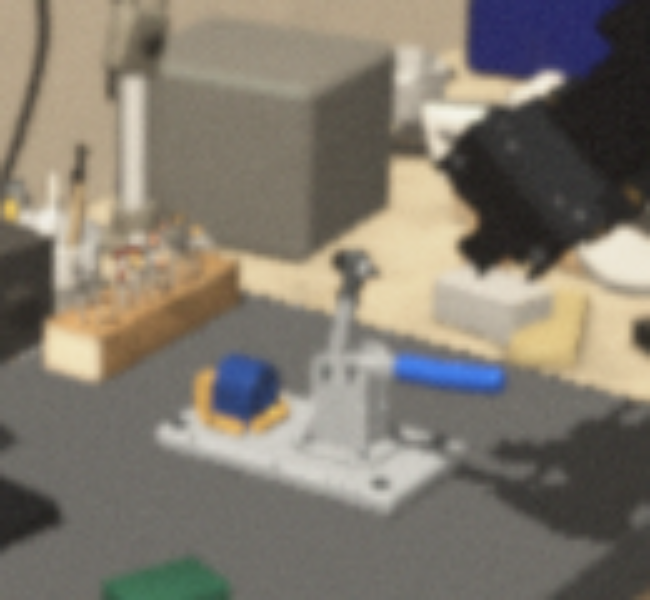

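```bash
python3 - <<'E'
from h import *
import pickle
T,S=pickle.load(open("c0.pkl","rb"))
for u,v in((370.4,205.6),(350,202)):
    p,d=ray(S,u,v);P=p+d*((-.186-p[1])/d[1]);print(P)
E
```

```text
[ 0.45981304 -0.186       0.12596853]
[ 0.52065963 -0.186       0.11985571]
```

Request:
{"op": "send_rows", "data": {"steps": [[[0,-0.012,-0.012],[-0.1,0,0],0.0],[[0,-0.03,-0.025],[-0.22,0,0],0.0],[[0,-0.05,-0.04],[-0.34,0,0],0.01],[[0,-0.07,-0.048],[-0.46,0,0],0.03],[[0,-0.085,-0.05],[-0.58,0,0],0.06]]}}

```text
time_s: 4.35
tool_pos: [0.5177, -0.1912, 0.2796]
tool_rot: [-172.0, -0.4, -88.0]
force: [0.2, 1.3, 0.8]
grip_width: 0.0133
```

```bash
python3 -c "
from h import *
go([.6187,-.1826,.2],-87.9,0)"
```

```text
now 4.35 [ 0.5177 -0.1912  0.2796] [-172.    -0.4  -88. ] F [0.2 1.3 0.8] 0.0133 q [ 50.   0. -31.  98.  -2.  74. -68.]
shift [-0.0055 -0.0891  0.0929] turn [-0.1404 -0.0065 -0.0009] rows>= 3.0898753782755937
```

```bash
python3 - <<'E'
from h import *
from cell import env
fx=np.array([np.cos(np.radians(2.1)),np.sin(np.radians(2.1)),0]);fy=np.array([-fx[1],fx[0],0]);ez=np.array([0,0,1])
C0=np.array([.6187,-.1826,.062])
for n,w in(("top",(330,180,385,245)),("scene",(300,190,340,225))):
    c=env.read_camera(n);f=12;u0,v0,u1,v1=w
    im=cv2.resize(cv2.cvtColor(c["pixels"],4)[v0:v1,u0:u1],None,fx=f,fy=f,interpolation=cv2.INTER_CUBIC)
    q=lambda P:[int((proj(c,P)[0]-u0+.5)*f),int((proj(c,P)[1]-v0+.5)*f)]
    for s in(-.013,.013):
        pts=[C0+s*fx-.016*fy]+[C0+s*fx+.019*ez+.016*(np.cos(t)*fy*-1+np.sin(t)*ez) for t in np.linspace(0,np.pi,20)]+[C0+s*fx+.016*fy]
        cv2.polylines(im,[np.array([q(P) for P in pts])],True,(0,255,0) if s>0 else (0,0,255),1)
    bed=[C0+x*fx+y*fy for x,y in((-.118,-.042),(.032,-.042),(.032,.042),(-.118,.042))]
    cv2.polylines(im,[np.array([q(P) for P in bed])],True,(255,255,0),1)
    cv2.imwrite(f"pics/e_{n}.png",im[:600])
E
```

```text
(no output)
```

View pics/e_scene.png

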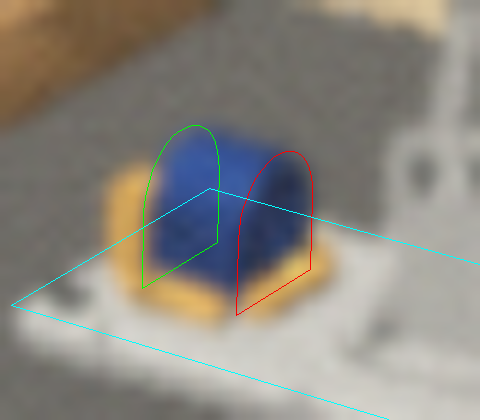

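View pics/e_top.png

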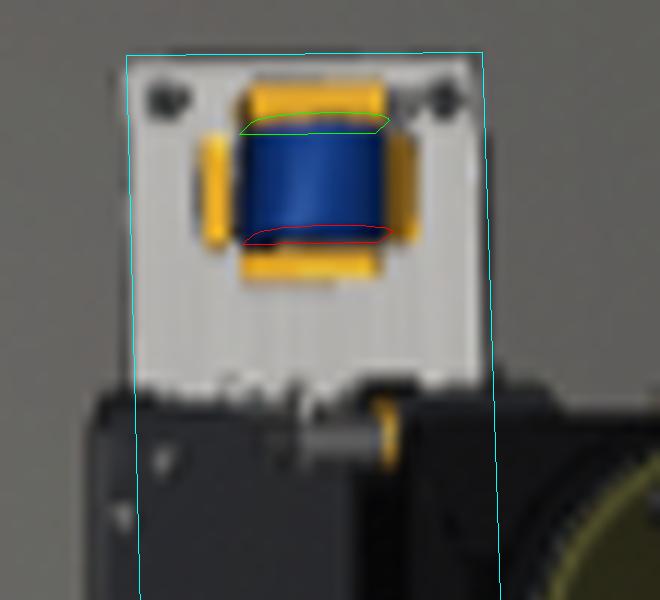

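Request:
{"op": "send_rows", "data": {"steps": [[[-0.002,-0.03,0.0],[-0.04,0,0],0.07],[[-0.004,-0.06,0.0],[-0.08,0,0],0.07],[[-0.005,-0.085,0.015],[-0.12,0,0],0.07],[[-0.0055,-0.089,0.035],[-0.14,0,0],0.07],[[-0.0055,-0.089,0.05],[-0.14,0,0],0.07]]}}

```text
time_s: 4.87
tool_pos: [0.613, -0.1779, 0.2342]
tool_rot: [179.9, 0.2, -87.6]
force: [-0.5, 0.0, -1.1]
grip_width: 0.0541
```

Request:
{"op": "send_rows", "data": {"steps": [[[0,0,0.02],[0,0,0],0.07],[[0,0,0.03],[0,0,0],0.07],[[0,0,0.03],[0,0,0],0.07],[[0,0,0.03],[0,0,0],0.07],[[0,0,0.03],[0,0,0],0.07]]}}

```text
time_s: 5.28
tool_pos: [0.6112, -0.1798, 0.2079]
tool_rot: [-179.9, 0.1, -87.7]
force: [-0.2, 0.0, 0.3]
grip_width: 0.0698
```

```bash
python3 -c "
from h import *
go([.618,-.182,.12],-87.9,0)"
```

```text
now 5.2833 [ 0.6112 -0.1798  0.2079] [-1.799e+02  1.000e-01 -8.770e+01] F [-0.2  0.   0.3] 0.0698 q [ 40.  20. -34.  85.  11.  78. -82.]
shift [ 0.0026 -0.0066  0.088 ] turn [-0.0021  0.0017  0.0034] rows>= 2.1160237260866213
```

Request:
{"op": "send_rows", "data": {"steps": [[[0.001,-0.003,0.02],[0,0,0.003],0.07],[[0.0026,-0.0066,0.05],[0,0,0.003],0.07],[[0.0026,-0.0066,0.08],[0,0,0.003],0.07],[[0.0026,-0.0066,0.088],[0,0,0.003],0.07],[[0.0026,-0.0066,0.088],[0,0,0.003],0.07]]}}

```text
time_s: 5.7
tool_pos: [0.6159, -0.1816, 0.1168]
tool_rot: [179.8, 0.2, -87.9]
force: [-0.5, 0.3, -0.4]
grip_width: 0.0704
```

```bash
python3 -c "
from h import *
go([.618,-.182,.0715],-87.9,0)
from cell import env
for n in('top','scene'):
    c=env.read_camera(n);cv2.imwrite(f'pics/f_{n}.png',cv2.resize(cv2.cvtColor(c['pixels'],4)[150:250,280:400],None,fx=6,fy=6,interpolation=2))
go([.618,-.182,.0715],-87.9,0)
"
```

```text
now 5.7 [ 0.6159 -0.1816  0.1168] [179.8   0.2 -87.9] F [-0.5  0.3 -0.4] 0.0704 q [ 39.  25. -32.  90.  14.  69. -84.]
shift [ 0.0007 -0.0022  0.0453] turn [0.0034 0.0041 0.0005] rows>= 1.088601540806064
now 5.8 [ 0.6184 -0.1818  0.1203] [-1.799e+02  1.000e-01 -8.790e+01] F [-0.8  0.4 -0.1] 0.0701 q [ 39.  25. -33.  90.  14.  69. -84.]
shift [0.0003 0.0006 0.0488] turn [-0.0025  0.0023  0.0008] rows>= 1.1711228900197876
```

View pics/f_scene.png

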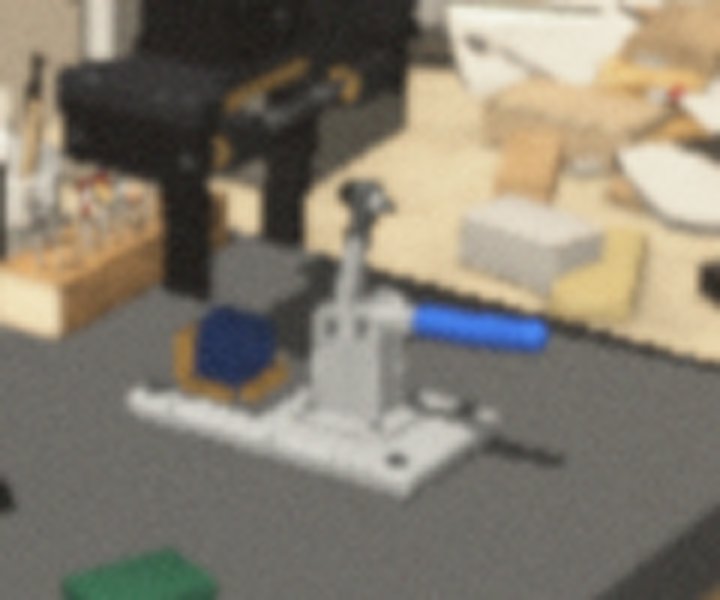

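Request:
{"op": "send_rows", "data": {"steps": [[[0,0,0.012],[0,0,0],0.07],[[0,0,0.026],[0,0,0],0.07],[[0,0,0.038],[0,0,0],0.07],[[0,0,0.046],[0,0,0],0.07],[[0,0,0.048],[0,0,0],0.07]]}}

```text
time_s: 6.22
tool_pos: [0.6158, -0.1811, 0.0676]
tool_rot: [179.8, 0.3, -87.8]
force: [0.2, 0.0, -0.9]
grip_width: 0.0696
```

Request:
{"op": "send_rows", "data": {"steps": [[[0,0,0],[0,0,0],0.07],[[0,0,0],[0,0,0],0.07],[[0,0,0],[0,0,0],0.07],[[0,0,0],[0,0,0],0.06],[[0,0,0],[0,0,0],0.05]]}}

```text
time_s: 6.63
tool_pos: [0.6178, -0.1815, 0.0709]
tool_rot: [-179.9, 0.2, -87.8]
force: [-0.6, 0.2, 0.5]
grip_width: 0.0632
```

```bash
python3 -c "
from h import *
go([.618,-.182,.0715],-87.9,0)
from cell import env
for n in('top','scene'):
    c=env.read_camera(n);cv2.imwrite(f'pics/g_{n}.png',cv2.resize(cv2.cvtColor(c['pixels'],4)[160:240,290:390],None,fx=7,fy=7,interpolation=2))
"
```

```text
now 6.6333 [ 0.6178 -0.1815  0.0709] [-179.9    0.2  -87.8] F [-0.6  0.2  0.5] 0.0632 q [ 39.  27. -32.  93.  15.  64. -85.]
shift [ 0.0005 -0.0002 -0.0006] turn [-0.001   0.0029  0.0009] rows>= 0.025261856054655557
```

View pics/g_scene.png

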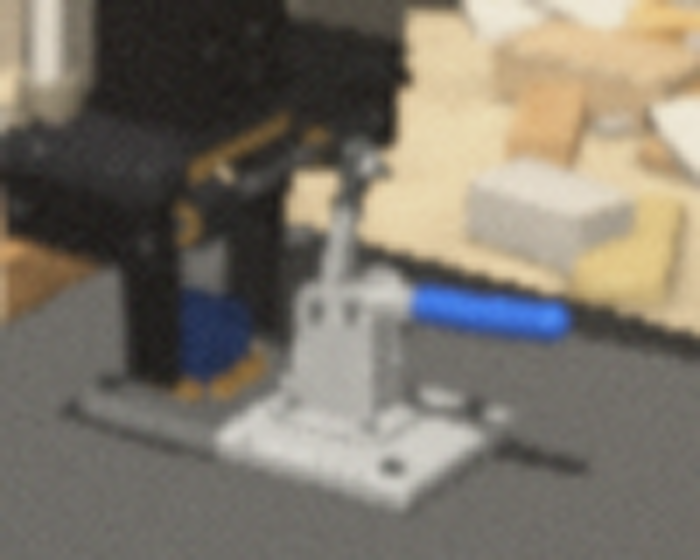

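Request:
{"op": "send_rows", "data": {"steps": [[[0,0,0],[0,0,0],0.04],[[0,0,0],[0,0,0],0.03],[[0,0,0],[0,0,0],0.02],[[0,0,0],[0,0,0],0.02],[[0,0,0],[0,0,0],0.02]], "grip_force": 20}}

```text
time_s: 7.15
tool_pos: [0.6174, -0.1814, 0.0703]
tool_rot: [-180.0, 0.2, -87.8]
force: [1.1, -0.1, 0.7]
grip_width: 0.0314
```

Request:
{"op": "send_rows", "data": {"steps": [[[0,0,0],[0,0,0],0.02],[[0,0,0],[0,0,0],0.02],[[0,0,-0.004],[0,0,0],0.02],[[0,0,-0.01],[0,0,0],0.02],[[0,0,-0.02],[0,0,0],0.02]]}}

```text
time_s: 7.57
tool_pos: [0.6168, -0.1812, 0.0901]
tool_rot: [179.9, 0.2, -87.8]
force: [0.2, -0.2, -0.8]
grip_width: 0.0317
```

Request:
{"op": "send_rows", "data": {"steps": [[[0,0,-0.01],[0,0,0],0.02],[[0,0,-0.03],[0,0,0],0.02],[[0,0,-0.05],[0,0,0],0.02],[[0,0,-0.07],[0,0,0],0.02],[[0,0,-0.09],[0,0,0],0.02]]}}

```text
time_s: 7.98
tool_pos: [0.6177, -0.1816, 0.1827]
tool_rot: [-179.9, 0.2, -87.8]
force: [0.3, -0.1, -0.4]
grip_width: 0.032
```

```bash
python3 -c "
from h import *
go([.618,-.182,.22],-87.9,0)
from cell import env
for n in('top','scene'):
    c=env.read_camera(n);cv2.imwrite(f'pics/h_{n}.png',cv2.resize(cv2.cvtColor(c['pixels'],4)[140:240,280:390],None,fx=6,fy=6,interpolation=2))
"
```

```text
now 7.9833 [ 0.6177 -0.1816  0.1827] [-179.9    0.2  -87.8] F [ 0.3 -0.1 -0.4] 0.032 q [ 40.  22. -33.  86.  12.  75. -82.]
shift [ 0.0003 -0.0003 -0.0373] turn [-0.0015  0.0027  0.0012] rows>= 0.8952081215588836
```

View pics/h_scene.png

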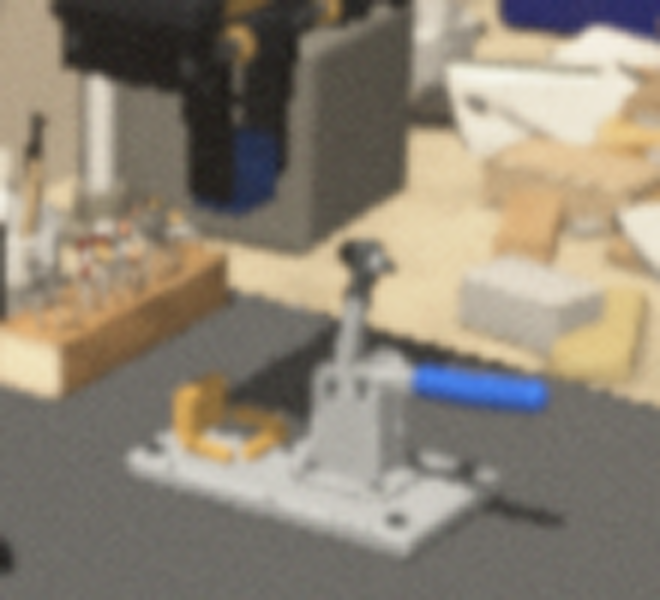

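```bash
python3 -c "
from h import *
go([.55,.07,.25],-97.7,20.8)"
```

```text
now 8.0833 [ 0.6202 -0.182   0.1858] [-179.5    0.   -87.8] F [1.6 0.1 1.3] 0.0321 q [ 40.  22. -33.  86.  12.  75. -82.]
shift [-0.2545  0.0601 -0.0646] turn [0.3541 0.0323 0.17  ] rows>= 6.4589578387612185
```

Request:
{"op": "send_rows", "data": {"steps": [[[-0.005,0.008,-0.015],[0.0,0,0],0.02],[[-0.02,0.022,-0.032],[0.04,0,0.01],0.02],[[-0.04,0.038,-0.05],[0.09,0.01,0.03],0.02],[[-0.065,0.05,-0.06],[0.14,0.01,0.06],0.02],[[-0.09,0.058,-0.065],[0.19,0.015,0.08],0.02]]}}

```text
time_s: 8.5
tool_pos: [0.5558, -0.0939, 0.2471]
tool_rot: [-168.9, -0.3, -92.6]
force: [0.9, 1.5, -0.2]
grip_width: 0.0316
```

```bash
python3 -c "
from h import *
go([.55,.07,.25],-97.7,20.8)"
```

```text
now 8.5 [ 0.5558 -0.0939  0.2471] [-168.9   -0.3  -92.6] F [ 0.9  1.5 -0.2] 0.0316 q [ 45.   0. -37. 102.  -1.  67. -85.]
shift [-0.1635  0.0124 -0.0062] turn [0.1683 0.0198 0.0862] rows>= 3.933950099908127
```

Request:
{"op": "send_rows", "data": {"steps": [[[-0.025,0.003,-0.002],[0.03,0,0.015],0.02],[[-0.05,0.005,-0.003],[0.06,0.01,0.03],0.02],[[-0.075,0.008,-0.004],[0.09,0.01,0.05],0.02],[[-0.1,0.01,-0.005],[0.12,0.015,0.065],0.02],[[-0.125,0.011,-0.006],[0.15,0.02,0.08],0.02]]}}

```text
time_s: 8.92
tool_pos: [0.5488, 0.0323, 0.2487]
tool_rot: [-160.4, -0.2, -97.3]
force: [0.7, 0.7, 0.1]
grip_width: 0.0316
```

```bash
python3 -c "
from h import *
go([.57,.0735,.21],-97.7,20.8)
from cell import env
for n in('top','scene'):
    c=env.read_camera(n);cv2.imwrite(f'pics/i_{n}.png',cv2.resize(cv2.cvtColor(c['pixels'],4)[100:240,200:380],None,fx=4.3,fy=4.2,interpolation=2))
go([.57,.0735,.21],-97.7,20.8)
"
```

```text
now 8.9167 [0.5488 0.0323 0.2487] [-160.4   -0.2  -97.3] F [0.7 0.7 0.1] 0.0316 q [  40.  -10.  -44.  110.   -3.   58. -101.]
shift [-0.0436 -0.002   0.0417] turn [ 0.021  -0.0003  0.0084] rows>= 1.4477506174631134
now 9.0167 [0.5483 0.0371 0.2489] [-160.4   -0.2  -96.8] F [-0.   1.   0.2] 0.0314 q [  40.  -10.  -44.  110.   -4.   58. -101.]
shift [-0.0389 -0.0032  0.0423] turn [0.0213 0.0023 0.0168] rows>= 1.379997138999459
```

View pics/i_scene.png

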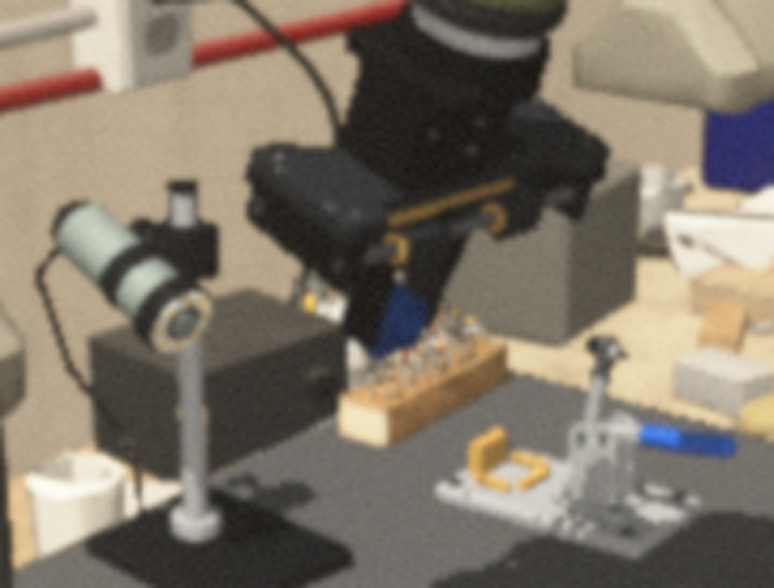

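View pics/i_top.png

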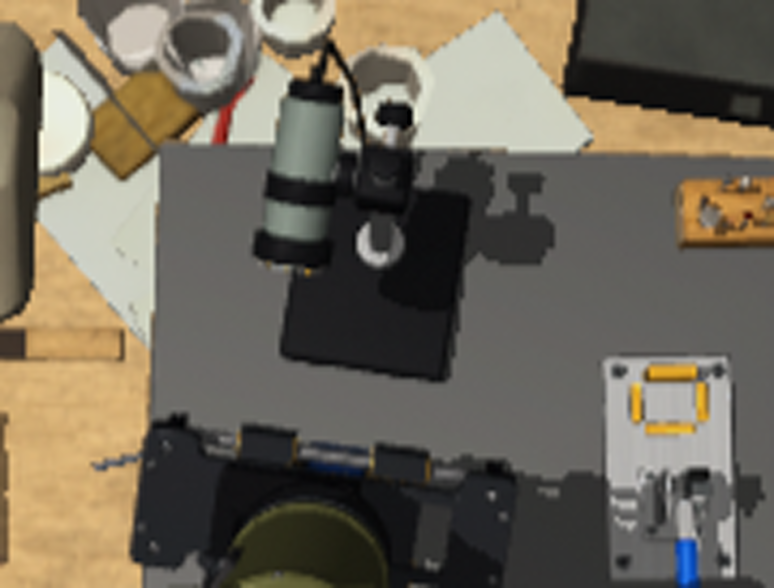

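Request:
{"op": "send_rows", "data": {"steps": [[[-0.01,0.0,0.008],[0.005,0,0.004],0.02],[[-0.02,-0.001,0.016],[0.01,0,0.008],0.02],[[-0.03,-0.002,0.026],[0.015,0,0.012],0.02],[[-0.039,-0.003,0.036],[0.021,0,0.016],0.02],[[-0.039,-0.003,0.042],[0.021,0,0.016],0.02]]}}

```text
time_s: 9.43
tool_pos: [0.5708, 0.0693, 0.2092]
tool_rot: [-159.4, 0.2, -97.9]
force: [-0.2, -0.2, -0.5]
grip_width: 0.0319
```

```bash
python3 -c "
from h import *
go([.5995,.0735,.1927],-97.7,20.8)
"
```

```text
now 9.4333 [0.5708 0.0693 0.2092] [-159.4    0.2  -97.9] F [-0.2 -0.2 -0.5] 0.0319 q [  39.   -5.  -50.  111.    4.   52. -112.]
shift [-0.0081 -0.0202  0.0252] turn [ 0.0026  0.0019 -0.0048] rows>= 0.7989174671910039
```

Request:
{"op": "send_rows", "data": {"steps": [[[-0.002,-0.005,0.006],[0,0,0],0.02],[[-0.004,-0.01,0.012],[0,0,0],0.02],[[-0.006,-0.015,0.018],[0,0,0],0.02],[[-0.008,-0.02,0.025],[0,0,0],0.02],[[-0.008,-0.02,0.025],[0,0,0],0.02]]}}

```text
time_s: 9.85
tool_pos: [0.5998, 0.0705, 0.1927]
tool_rot: [-159.4, 0.2, -98.1]
force: [-0.4, 0.2, -0.9]
grip_width: 0.0318
```

Request:
{"op": "send_rows", "data": {"steps": [[[0,0,0],[0,0,0],0.02],[[0,0,0],[0,0,0],0.02],[[0,0,0],[0,0,0],0.02],[[0,0,0],[0,0,0],0.02],[[0,0,0],[0,0,0],0.02]]}}

```text
time_s: 10.27
tool_pos: [0.5995, 0.0717, 0.1943]
tool_rot: [-159.2, 0.1, -98.1]
force: [-0.5, 0.6, 0.4]
grip_width: 0.0318
```

```bash
python3 -c "
from h import *
import pickle
from cell import env
r=[]
for n in('top','scene'):
    c=env.read_camera(n);r.append(c);cv2.imwrite(f'pics/j_{n}.png',cv2.resize(cv2.cvtColor(c['pixels'],4)[110:220,210:330],None,fx=5.4,fy=5.4,interpolation=2))
pickle.dump(r,open('c1.pkl','wb'))
go([.5995,.0735,.1927],-97.7,20.8)
"
```

```text
now 10.3667 [0.5995 0.0717 0.1942] [-159.3    0.2  -98.1] F [ 0.5  0.2 -0.3] 0.0318 q [  38.    2.  -52.  109.   11.   51. -118.]
shift [-0.0017  0.0008  0.0013] turn [ 0.001   0.0003 -0.0068] rows>= 0.055304245180219536
```

View pics/j_scene.png

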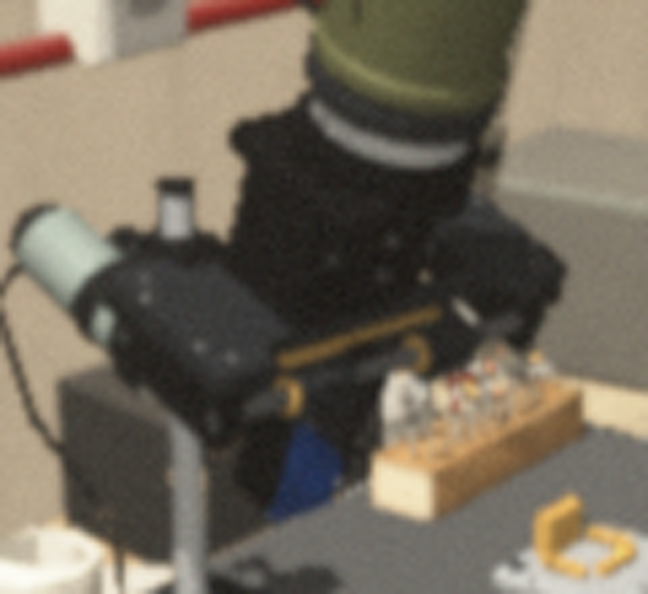

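View pics/j_top.png

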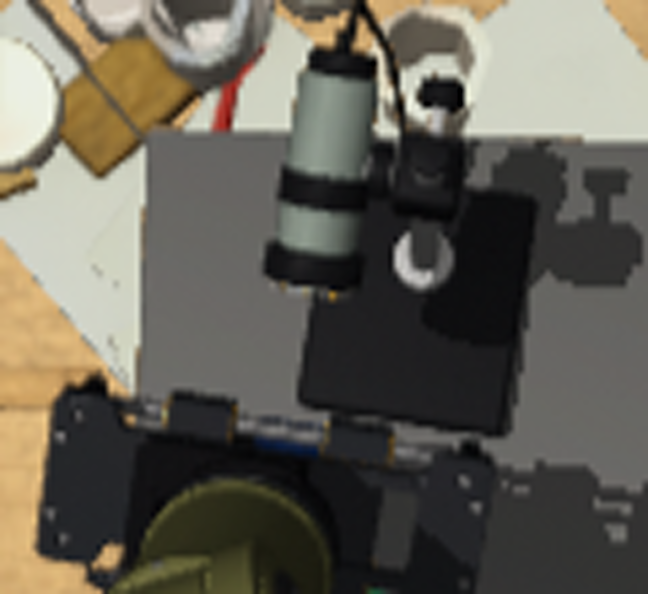

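```bash
python3 - <<'E'
from h import *
import pickle
T,S=pickle.load(open("c0.pkl","rb"))
p=np.radians(20.8);y=np.radians(172.3)
a=np.array([np.cos(p)*np.cos(y),np.cos(p)*np.sin(y),-np.sin(p)]);sd=np.array([-np.sin(y),np.cos(y),0]);n=np.cross(a,sd);n*=np.sign(n[2]);print(a,n)
for L in([.6723,.062,.2307],[.670,.064,.231],[.6682,.0658,.2324]):
    L=np.array(L);print(L,"ringtop T",np.round(proj(T,L+.023*n),1),"sides T",np.round(proj(T,L+.023*sd),1),np.round(proj(T,L-.023*sd),1),"S ctr",np.round(proj(S,L),1),"axle",np.round(L-.058*a,4))
g=T["pixels"][150:172,262:275].astype(int).sum(2)//3;print(g)
E
```

```text
[-0.92639654  0.12525373 -0.35510696] [-0.35190503  0.04757943  0.93482568]
[0.6723 0.062  0.2307] ringtop T [266.4 163.9] sides T [276.4 163.9] [258. 161.] S ctr [242.6 176.3] axle [0.726  0.0547 0.2513]
[0.67  0.064 0.231] ringtop T [265.5 164.8] sides T [275.5 164.8] [257.2 161.8] S ctr [242.7 176.6] axle [0.7237 0.0567 0.2516]
[0.6682 0.0658 0.2324] ringtop T [264.7 165.4] sides T [274.8 165.3] [256.4 162.4] S ctr [242.7 176.4] axle [0.7219 0.0585 0.253 ]
[[107 115 126 129 131 132 125 120 115  98  90  81  66]
 [107 119 127 130 132 131 125 119 113 104  94  84  68]
 [108 120 127 130 133 131 124 118 111 102  92  82  66]
 [109 121 127 129 134 130 124 119 111 100  90  78  63]
 [110 124 127 130 134 128 123 118 109 100  90  76  60]
 [ 59  94 109 126 132 127 122 116 107  97  88  75  59]
 [ 21  41  51  68  73  84  91  96  98  91  83  69  53]
 [ 18  20  24  31  30  36  40  45  47  45  41  35  27]
 [ 19  22  28  33  30  27  22  19  17  17  16  15  11]
 [ 18  23  28  30  29  25  22  20  18  17  15  14  11]
 [ 20  24  25  27  25  22  21  19  17  16  14  13  11]
 [ 19  22  22  24  22  21  20  17  16  15  14  13  11]
 [ 70  58  22  22  20  19  18  17  15  15  13  12  11]
 [ 83 115 110 119 118  99  54  50  47  15  11   9  23]
 [ 91 106 107 110 102  87  40  67  66  98  57  45  42]
 [ 94  95  95  95  91  72  26  44  44  66  43  38  34]
 [ 95  95  95  95  94  72  27  29  29  30  30  29  29]
 [ 95  95  95  95  95  49  26  30  29  29  29  29  29]
 [ 96  95  96  95  95  38  26  29  29  29  29  29  29]
 [ 96  95  95  95  95  31  27  29  29  29  29  29  29]
 [ 95  96  95  95  95  27  30  30  29  29  29  29  29]
 [ 96  96  96  96  79  27  29  30  29  29  29  29  30]]
```

```bash
python3 -c "
from h import *
go([.6025,.0707,.1921],-97.7,20.8)
"
```

```text
now 10.3667 [0.5995 0.0717 0.1942] [-159.3    0.2  -98.1] F [ 0.5  0.2 -0.3] 0.0318 q [  38.    2.  -52.  109.   11.   51. -118.]
shift [ 0.0006 -0.0022  0.003 ] turn [ 0.001   0.0003 -0.0068] rows>= 0.09031197388072965
```

Request:
{"op": "send_rows", "data": {"steps": [[[0.0005,-0.001,0.0015],[0,0,-0.004],0.02],[[0.0005,-0.002,0.003],[0,0,-0.006],0.02],[[0.0005,-0.002,0.003],[0,0,-0.006],0.02],[[0.0005,-0.002,0.003],[0,0,-0.006],0.02],[[0.0005,-0.002,0.003],[0,0,-0.006],0.02]]}}

```text
time_s: 10.78
tool_pos: [0.6024, 0.071, 0.1917]
tool_rot: [-159.3, 0.1, -97.7]
force: [0.3, 0.6, -0.9]
grip_width: 0.0313
```

Request:
{"op": "send_rows", "data": {"steps": [[[0,0,0],[0,0,0],0.02],[[0,0,0],[0,0,0],0.02],[[0,0,0],[0,0,0],0.02],[[0,0,0],[0,0,0],0.02],[[0,0,0],[0,0,0],0.02]]}}

```text
time_s: 11.2
tool_pos: [0.6024, 0.071, 0.1918]
tool_rot: [-159.3, 0.1, -97.7]
force: [-0.8, -0.0, -0.5]
grip_width: 0.0318
```

```bash
python3 - <<'E'
from h import *
from cell import env
o=env.get_obs();M=R.from_euler("xyz",o["tool_rot"],degrees=True).as_matrix()
bx,by,bz=-M[:,1],-M[:,0],-M[:,2]
C0=o["tool_pos"]+.009*M[:,2];print("bore",C0+.019*bz,"bx",bx, o["tool_rot"],o["joint_velocities"].round(2),o["time_s"])
for n,w in(("top",(245,170,290,205)),("scene",(240,165,290,210))):
    c=env.read_camera(n);f=12;u0,v0,u1,v1=w
    im=cv2.resize(cv2.cvtColor(c["pixels"],4)[v0:v1,u0:u1],None,fx=f,fy=f,interpolation=cv2.INTER_CUBIC)
    q=lambda P:[int((proj(c,P)[0]-u0+.5)*f),int((proj(c,P)[1]-v0+.5)*f)]
    for s in(-.013,.013):
        pts=[C0+s*bx-.016*by]+[C0+s*bx+.019*bz+.016*(np.cos(t)*by*-1+np.sin(t)*bz) for t in np.linspace(0,np.pi,20)]+[C0+s*bx+.016*by]
        cv2.polylines(im,[np.array([q(P) for P in pts])],True,(0,255,0) if s>0 else (0,0,255),1)
    cv2.imwrite(f"pics/k_{n}.png",im)
E
```

```text
bore [0.5988857  0.07141786 0.20117707] bx [ 0.92677546 -0.12623626  0.35376779] [-1.59282046e+02  5.59699297e-02 -9.77353650e+01] [-0.13 -0.07 -0.   -0.01  0.01 -0.03 -0.05] 11.2
```

View pics/k_scene.png

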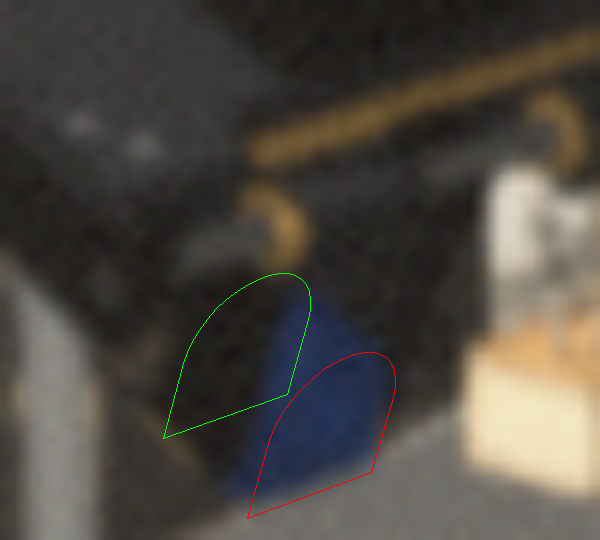

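View pics/k_top.png

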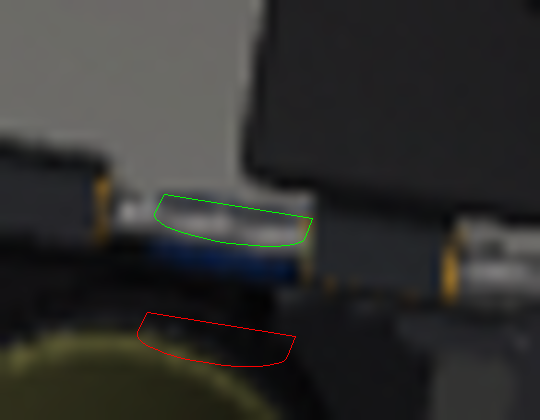

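```bash
python3 - <<'E'
from h import *
from cell import env
import pickle
T,S=pickle.load(open("c0.pkl","rb"))
t=env.read_camera("top")
for n,(u0,v0,u1,v1) in dict(cam=(255,115,305,168),bur=(355,135,418,162)).items():
    print(n,np.abs(t["pixels"][v0:v1,u0:u1].astype(int)-T["pixels"][v0:v1,u0:u1]).mean())
o=env.get_obs();print(o["tool_pos"],o["grip_width"],o["force"])
print(env.sign_off())
E
```

```text
cam 6.436603773584905
bur 7.860474230844601
[0.60239219 0.07094491 0.19181091] 0.03173009025169041 [ 0.32875209  0.34964631 -0.0555587 ]
the job is handed in; nothing more can be done
None
```

I opened the clamp, lifted the blank out, and handed the job in at about 11 s with the blank held still at the focus point. No verdict was reported.

- **Clamp:** I pushed the handle back with closed fingers. In the scene view its tip worked out to about 1.42 rad, and the blank stayed in its pocket.
- **Lift:** I gripped the blank across its sides at 20 N. The fingers held at 32 mm, which matches its width, and I lifted it straight up.
- **Final pose:** the middle of the finger hole is at about (0.599, 0.071, 0.201) m. The hole is pitched 20.7° and yawed -7.8°. The camera line of sight I measured is 20–21.5° down, yawed between -7° and -8.3°.

**Last checks:**
- **At rest:** the arm was nearly still and the outside force was under 1 N.
- **Focus point:** my lens estimates differed by about 4 mm along the line of sight, and a third check moved it 2 mm further. I settled near the middle. The focus point is probably good to about 4–5 mm against the 12 mm limit, but I could not check it directly.
- **Blank position:** in the scene view the blank sat about 2 mm higher than the arm's pose predicts, roughly what the camera calibration allows. I did not correct for it.
- **Camera and bur block:** a before/after difference in the top view was not clean, at a mean of 6–8 grey levels over both. By eye the camera was unmoved at the final pose. I saw no contact, and took the difference to be the arm's shadow and image noise, but I did not confirm that.
- **Other things on the bench:** I did not check these one by one.

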